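# Fit and lock the drive hub on the wire payoff stand

## Robot

A 6-joint arm with a two-finger parallel gripper is mounted at the origin on the work surface. World frame = base frame: x ahead of the robot, y to its left, z up, the work surface at z = 0. Lengths are in m, angles in rad, forces in N, time in s.
With the tool pointing down it reaches from about 0.325 to 0.75 m from the base axis. Payload 7.6 kg.
Tool frame: the origin (TCP) lies at the very end of the fingers, on their centre line; the grasp point (between the pads) lies 19 mm behind it; z points along the fingers, y is the line along which they close (so a half turn about z gives the same grasp; the last joint's range is limited). The gripper opens to 85 mm and grips with 20 to 120 N. Pads are 22 mm wide; open, the fingers measure 114 mm over their backs; the gripper's body (76 mm by 85 mm) begins 54 mm behind the grasp point. The pads swing forward as they close: fully open they stand 13 mm farther back than shut.
Start: joints at [-1.401, 0.052, 1.401, -0, 1.689, -0.07], TCP at [0.125, -0.51, 0.231] pointing down, gripper open.
Joint ranges: [-2.9, 2.9], [-0.91, 2.17], [0.12, 2.37], [-1.06, 4.2], [0.26, 2.73], [-2.93, 2.93]. Speed limits (rad/s): [2.57, 2.57, 3.01, 3.14, 3.14, 3.14].

## Interface

Orientations are given as a unit quaternion [x, y, z, w].
In Python, from plant import status, imaging, manip gives the robot as it stands.
- The arm moves only by the shell command python3 -m creep 'ROWS' [FORCE]. ROWS is JSON, a list of rows, each a list of 3 entries, a list of its own where there are three numbers: the shift along the world's x, y, z in m, then the turn, a rotation vector about the world's x, y, z in degrees, then the opening, from 0 (shut) to 1 (fully open). A call has 1 to 12 rows; each row is the pose to reach, as a shift and turn from the pose commanded when the call began; what a row does not reach only later rows make up. A row lasts 1/12 s, in which the tool goes at most 41.7 mm and 7.16 degrees, less where a joint would pass 70% of its speed; a pose out of reach is approached as far as the arm can. A call with a gripper value outside its range is refused whole. The fingers move at their own pace and stop on an object; FORCE is the grip in N (left out, the last holds). Time passes only in rows, so rows that repeat a pose let the fingers close. It gives the time, the measured TCP pose, the force, the opening and the grip force at its end, in the units of the state.
- status.get_state(): the state, without advancing time (a new reading comes with each control period).
- imaging.read_camera(name): name is "scene" or "top" or "wrist"; returns a dict with "pixels" (384x512x3 uint8, red, green, blue), "fx", "fy", "cx", "cy" (pixels), "k1" (the pictures are not rectified: a ray, as slopes to the right and down, at radius r is drawn at 1 + k1 r^2 times it, then the intrinsics apply), "cam_to_world" (4x4, takes a point from camera to world coordinates). Camera axes: x right, y down, z forward; pixel columns grow to the right and rows downward; lengths in m; the calibration is good to about 2 mm. A picture is of the moment at which its call begins. There is no depth.
- manip.close_job(): hands the job in; it is judged then, once.
The state is a dict: "clock": time; "joint_pos": joint angles; "joint_velocities": joint speeds; "effort": joint torques, N m; "tcp_pos": TCP position; "eef_rot": TCP orientation; "force": force on the tool from outside, world axes, zero at the start; "ft_torque": the same for the moment, N m; "grip_width": opening from 0.0 (shut) to 1.0 (fully open); "grasp_force": force on a finger pad.
Only numpy, scipy, OpenCV 4.12 (cv2) and the standard library are available. Lean on these libraries where they do the work, as an engineer would, in place of code of your own. Each camera call takes 0.05 s, during which the arm holds its last target. There are 200 camera calls.

## Task

Slide the blue hub down over the upright shaft of the payoff stand until it sits flat on the shaft's shoulder; slide it, do not let it drop. Then push the long steel locking pin, tip first, all the way through the stand's bore past the hub's groove until its orange head is home against the block, and let go of everything. Leave the yellow hub, the bottle and the screwdriver where they are.

Things in the scene. Friction and masses are not known exactly. Their poses are not given: they have to be found in the camera images.
- stand: Payoff stand, fixed. Grey base plate 35 mm high, x -60 to +120 and y -85 to +85 mm in its own frame; origin on the table under the shaft axis, z up. At the origin a steel shoulder (40 mm diameter, top at 45 mm) and the upright steel shaft (24 mm diameter, up to 133 mm, last 7 mm tapering to 14 mm). It also carries the two cheek blocks and the guide post (see points); it does not move.
- shaft_foot (a point): Centre of the shoulder's top, on the shaft axis, 45 mm above the table: where the hub's underside must come to rest. Axes as stand.
- shaft_top (a point): Top centre of the shaft, 133 mm above the table.
- bore_mouth (a point): Centre of the bore's entry on the outer (+y) face of the near cheek, 70 mm above the table. The pin goes in along -y of this frame (axes as stand). The near cheek is an aluminium block x -45 to -5, y +40 to +85 mm in the stand's frame, up to 84 mm above the table; the round bore, 14 mm diameter, runs straight through it and on through the far cheek.
- far_bore (a point): Centre of the same bore's entry in the far cheek, on that block's inner face, 125 mm further along -y, 70 mm above the table. Far cheek: x -45 to -5, y -85 to -40 mm in the stand's frame, up to 84 mm. The hub stands between the cheeks.
- post_top (a point): Top of the thin guide post (14 mm diameter) at x +100, y 0 mm in the stand's frame, 180 mm above the table. At 165 mm an arm leads from it to an orange roller (32 mm diameter) at x +100, y +50.
- hub: Blue hub, loose, upright in the red tray: grooved sleeve 82 mm high, 0.11-0.22 kg. Origin: centre of underside, z up along the bore. From the bottom: flange 56 mm diameter to 14 mm; aluminium groove 32 mm diameter to 36 mm; blue grip body 42 mm diameter to 82 mm. Through bore 26 mm (1 mm clearance round the shaft). Its turn about z does not matter. When seated, the pin passes beside its groove.
- yellow_hub: Bystander: a hub of the same outer shape and size, yellow, with a smaller bore (18 mm) that does not fit the shaft. Stands in the tray; leave it there.
- oil_bottle: Bystander: white bottle, 50 mm diameter, 145 mm high with red cap, standing in the tray; origin at the centre of its underside.
- tray: Red tray, fixed, 280 mm along its x and 90 mm along its y, walls 16 mm high and floor 4 mm thick; origin at the centre of its underside. The blue hub, the yellow hub and the bottle stand on its floor in one row along its x at -85, 0 and +85 mm, in any order.
- pin: Locking pin, loose, 0.13-0.25 kg, 205 mm long, lying level in its rest; origin on its axis at mid length, 102.5 mm from either end. Its +y points from tip to head; it may be rolled about y. Steel shank 12 mm diameter, 165 mm long (first 6 mm tapers to a 6 mm nose); orange head 20 mm diameter, 40 mm long, which stops on the cheek when home.
- pin_tip (a point): The pin's nose end, on its axis.
- pin_head (a point): Middle of the pin's orange head, on its axis, 20 mm behind the face that stops on the cheek.
- rest: Wooden pin rest, fixed, base 50 x 225 mm, 5 mm thick; origin at centre of underside. The pin lies along its y, tip to -y, middle over the origin, axis 30 mm above the table. Slotted blocks 40 mm wide, 36 mm high hold it at y -100 to -48 mm and, round the head, +32 to +110 mm; open above: it lifts straight out. Only at y -48 to +32 mm can fingers get beside the pin.
- screwdriver: Bystander: red screwdriver 200 mm long, lying on the table between the robot and the stand; origin under its middle.
There are look-alikes about, which are no part of the job. What is meant by the pin is not brown, and is the larger of those in its own colour.

How it is judged:
On the way, in this order (a step that is already met when the one before it is completed fails the run):
1. the blue hub sits on the shoulder, round the shaft, with the pin still out of the bore (horizontal distance between hub and shaft_foot below 0.003 m and z of hub in the frame of shaft_foot between -0.003 and 0.003 m and angle between hub's own z axis and vertical below 0.06 rad and y of pin_tip in the frame of bore_mouth above 0 m), for 0.2 s.
2. with the hub down, the pin's tip is partway into the near cheek's bore (horizontal distance between hub and shaft_foot below 0.003 m and z of hub in the frame of shaft_foot between -0.003 and 0.003 m and angle between hub's own z axis and vertical below 0.06 rad and y of pin_tip in the frame of bore_mouth between -0.1 and -0.02 m and x of pin_tip in the frame of bore_mouth between -0.004 and 0.004 m and z of pin_tip in the frame of bore_mouth between -0.005 and 0.005 m), for 0.1 s.
At the end, for the whole second after the job is handed in: The blue hub is on the shaft, upright, its underside within 3 mm of the shoulder; the pin lies in the bore within 3 mm of its axis at both ends, its head within 4 mm of the cheek's face; both are released and at rest (horizontal distance between hub and shaft_foot below 0.003 m and z of hub in the frame of shaft_foot between -0.003 and 0.003 m and angle between hub's own z axis and vertical below 0.06 rad and y of pin_head in the frame of bore_mouth between 0.014 and 0.024 m and x of pin_head in the frame of bore_mouth between -0.003 and 0.003 m and z of pin_head in the frame of bore_mouth between -0.003 and 0.003 m and x of pin_tip in the frame of bore_mouth between -0.003 and 0.003 m and z of pin_tip in the frame of bore_mouth between -0.003 and 0.003 m and linear speed of each of hub, pin below 0.02 m/s and contact force between the fingers and hub below 0.1 N and contact force between the fingers and pin below 0.1 N); the robot touches nothing.
It fails at once if the blue hub falls down the shaft (faster than 0.5 m/s) (horizontal distance between hub and shaft_foot below 0.01 m and z of hub in the frame of shaft_foot below 0.09 m and linear speed of hub above 0.5 m/s).
It fails at once if a bystander (yellow hub, bottle or screwdriver) is moved more than 30 mm (distance of any of yellow_hub, oil_bottle, screwdriver from where it was at the start of the episode above 0.03 m).
It fails at once if the yellow hub or bottle is tipped over (angle between any of yellow_hub, oil_bottle's own z axis and vertical above 0.5 rad).
It also fails if it takes over 72 s, if anything falls off the work surface, if the arm or the gripper's body presses on something with over 40 N, if the wrist force passes 120 N, or if a joint passes its speed limit or range.

## Working session

There is one attempt and no reset: what is moved stays moved. The work goes in short steps, Python scripts to look and compute and a shell command to move; the robot and the scene stay as the last step left them, time stands still between calls to the robot, and variables do not carry over. Pictures are saved under pics/ and viewed, at most 11 in all, crops included, and the job is handed in when it is done.

```bash
ls; mkdir -p pics
python3 - <<'E'
from plant import status, imaging
import cv2,numpy as np
print(status.get_state())
for n in ["scene","top"]:
    c=imaging.read_camera(n); np.savez(f"{n}0.npz",**c)
    cv2.imwrite(f"pics/{n}0.png",c["pixels"][:,:,::-1]); print(n,c["fx"],c["fy"],c["cx"],c["cy"],c["k1"],np.round(c["cam_to_world"],4).tolist())
E
```

```text
pics
{'clock': 0.0, 'joint_pos': array([-1.40132807e+00,  5.28381730e-02,  1.40176436e+00,  1.38260195e-05,
        1.68857586e+00, -7.02865885e-02]), 'joint_velocities': array([ 6.74733330e-05,  3.15807545e-04, -2.20532723e-04, -5.98860619e-04,
       -1.59928382e-03,  1.39510681e-04]), 'effort': array([ 3.61444118e-04, -3.81663322e+01, -3.60189772e+01, -6.15635031e-05,
        6.11292766e-03,  1.76259766e-05]), 'tcp_pos': array([ 0.12464997, -0.50967244,  0.23045168]), 'eef_rot': array([ 9.92822894e-01,  1.19591274e-01, -3.24455812e-05, -7.92234168e-04]), 'force': array([1.00298668, 0.16684425, 0.6114808 ]), 'ft_torque': array([-0.00864378,  0.01116027,  0.04113514]), 'grasp_force': 0.0, 'grip_width': 1.005349598298785}
scene 363.4501609956981 363.4501609956981 255.3272968386235 194.5885403729037 -0.008100317270846546 [[0.131, 0.6292, -0.7661, 1.3279], [0.9912, -0.0668, 0.1146, -0.0797], [0.0209, -0.7744, -0.6324, 0.7829], [0.0, 0.0, 0.0, 1.0]]
top 486.9831110849837 486.9831110849837 255.38349066838677 195.3842081315942 -0.0662819755839836 [[-0.0123, -0.9923, 0.1233, 0.3769], [-0.9999, 0.0131, 0.0055, 0.0359], [-0.0071, -0.1232, -0.9924, 1.3229], [0.0, 0.0, 0.0, 1.0]]
```

View pics/scene0.png

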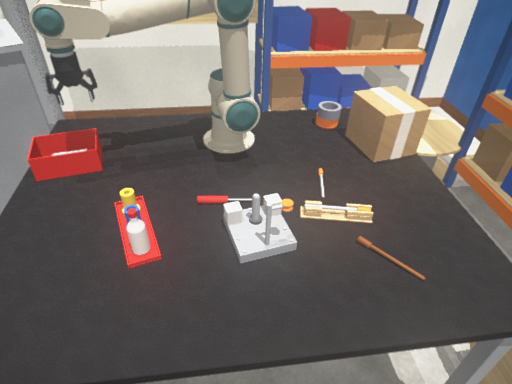

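View pics/top0.png

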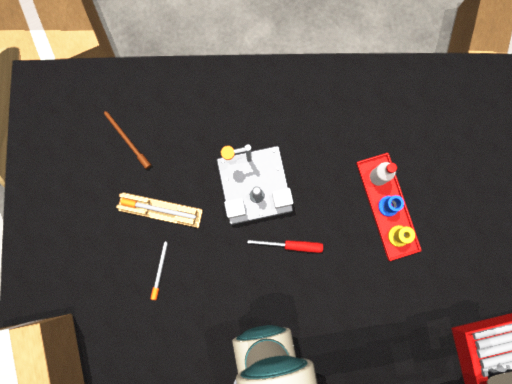

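The candidates for the pin in the top view are:
- the steel pin with an orange head in the wooden rest, (160,210)
- the small steel pin with an orange head lying loose, (160,270)
- the brown rod, (127,140)
- the rods in the red bin, (495,350)

I choose the one in the rest: it isn't brown and it's the larger of its colour. The blue hub is at (390,205), yellow at (402,236), the bottle at (383,174), and the stand's shaft at (257,193).

```bash
cat > h.py <<'E'
import numpy as np,cv2
from plant import status, imaging
def K(c): return np.array([[c["fx"],0,c["cx"]],[0,c["fy"],c["cy"]],[0,0,1.]]),np.array([float(c["k1"]),0,0,0])
def ray(c,uv):
    k,d=K(c); p=cv2.undistortPoints(np.array(uv,float).reshape(-1,1,2),k,d).reshape(-1,2)
    T=np.array(c["cam_to_world"]); return T[:3,3],np.c_[p,np.ones(len(p))]@T[:3,:3].T
def onz(c,uv,z):
    o,d=ray(c,uv); return o+d*((z-o[2])/d[:,2])[:,None]
def proj(c,P):
    k,d=K(c); T=np.linalg.inv(np.array(c["cam_to_world"]))
    return cv2.projectPoints(np.array(P,float).reshape(-1,1,3),cv2.Rodrigues(T[:3,:3])[0],T[:3,3],k,d)[0].reshape(-1,2)
def mask(c,lo,hi): return cv2.inRange(cv2.cvtColor(np.ascontiguousarray(c["pixels"]),cv2.COLOR_RGB2HSV),lo,hi)
def blobs(m,amin=15):
    n,l,s,ce=cv2.connectedComponentsWithStats(m); return [(s[i].tolist(),ce[i].round(1).tolist()) for i in range(1,n) if s[i][4]>=amin]
E
python3 - <<'E'
from h import *
c=dict(np.load("top0.npz"))
roi=np.zeros((384,512),np.uint8);roi[100:270,90:440]=255
for n,lo,hi in [("blue",(100,120,60),(125,255,255)),("yellow",(24,120,120),(34,255,255)),("red",(0,150,80),(6,255,255)),("orange",(8,170,150),(23,255,255)),("wood",(8,40,120),(24,165,255)),("grey",(0,0,110),(179,40,255))]:
    m=mask(c,lo,hi)&roi
    print(n)
    for s,ce in blobs(m,25):
        cnt=max(cv2.findContours((cv2.connectedComponents(m)[1]==cv2.connectedComponents(m)[1][int(round(ce[1])),int(round(ce[0]))]).astype(np.uint8),0,2)[0],key=cv2.contourArea)
        print(s,ce,cv2.minAreaRect(cnt) )
im=c["pixels"][:,:,::-1]
cv2.imwrite("pics/crop.png",np.vstack([cv2.resize(im[180:240,105:215],None,fx=5,fy=5,interpolation=2),cv2.resize(im[140:230,205:315],(550,290)),]))
E
```

```text
blue
[379, 196, 25, 20, 348] [390.0, 205.2] ((391.0, 205.5), (19.0, 24.0), 90.0)
yellow
[222, 147, 12, 12, 117] [227.2, 152.3] ((227.5, 152.5), (11.0, 11.0), 90.0)
[121, 200, 14, 5, 38] [127.5, 201.9] ((127.42308044433594, 201.88461303710938), (13.335897445678711, 2.7456257343292236), 11.309932708740234)
[389, 226, 26, 20, 323] [401.6, 234.8] ((401.5, 235.5), (19.0, 25.0), 90.0)
red
[356, 152, 66, 109, 2316] [386.5, 206.1] ((255.5, 191.5), (383.0, 511.0), 90.0)
[284, 240, 39, 13, 386] [303.8, 246.0] ((303.2786865234375, 245.9344482421875), (38.206085205078125, 10.502145767211914), 5.19442892074585)
orange
[106, 112, 15, 21, 52] [112.7, 121.9] ((255.5, 191.5), (383.0, 511.0), 90.0)
[136, 150, 14, 15, 26] [143.5, 158.0] ((142.6633758544922, 156.86634826660156), (19.067493438720703, 1.6182740926742554), 50.710594177246094)
[121, 202, 14, 6, 31] [127.6, 204.5] ((127.61766052246094, 204.52943420410156), (13.581995010375977, 2.1828205585479736), 14.03624439239502)
[388, 225, 22, 22, 44] [395.4, 238.8] ((398.05169677734375, 241.3793182373047), (8.534918785095215, 1.9695967435836792), 23.198
[... 727 characters left out ...]
1, 194, 27, 8, 67] [134.9, 197.6] ((133.97647094726562, 197.1058807373047), (26.248586654663086, 3.4708876609802246), 12.528807640075684)
[136, 202, 60, 21, 526] [169.7, 211.9] ((165.28250122070312, 211.03317260742188), (60.61858367919922, 17.562393188476562), 11.888657569885254)
[118, 206, 27, 7, 56] [133.2, 209.2] ((130.92393493652344, 209.05783081054688), (26.437150955200195, 3.3778302669525146), 7.765166282653809)
[158, 241, 10, 29, 120] [162.4, 255.4] ((162.52940368652344, 255.11764526367188), (4.121678829193115, 29.068683624267578), 12.52880859375)
[247, 240, 38, 6, 126] [265.4, 242.6] ((265.5300598144531, 242.59481811523438), (37.194393157958984, 3.3980977535247803), 4.23639440536499)
```

View pics/crop.png

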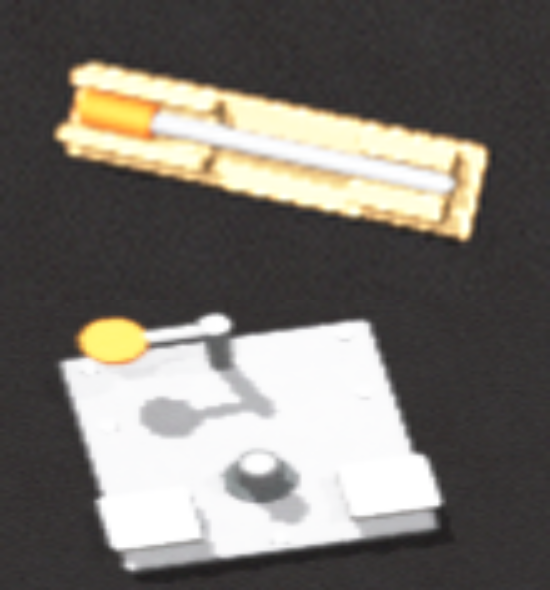

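The crop confirms the pin in the rest: orange head at (127,203), tip at (195.5,216.5). The stand has its front edge from (217,159) to (279,146), the shaft top at (256.4,189.7) and the post top at (248,147).

```bash
cat >> h.py <<'E'
def rigid(A,B):
    A=np.array(A)[:,:2];B=np.array(B)[:,:2];a=A-A.mean(0);b=B-B.mean(0)
    th=np.arctan2((a[:,0]*b[:,1]-a[:,1]*b[:,0]).sum(),(a*b).sum())
    R=np.array([[np.cos(th),-np.sin(th)],[np.sin(th),np.cos(th)]]);t=B.mean(0)-R@A.mean(0)
    return t,th,B-(A@R.T+t)
E
python3 - <<'E'
from h import *
c=dict(np.load("top0.npz"))
f=lambda u,v:(205+u/5,140+(v-300)/3.222)
L=[((.12,.085),f(62,362),.035),((.12,-.085),f(370,320),.035),((0,0),f(257,461),.133),((.1,0),f(214,323),.18),((.1,.05),f(112,340),.165+.008),
((-.005,.085),f(97,500),.084),((-.045,.085),f(108,550),.084),((-.005,.04),f(190,488),.084),((-.005,-.04),f(343,467),.084),((-.005,-.085),f(427,453),.084),((-.045,-.085),f(441,502),.084),((-.045,-.04),f(358,518),.084)]
B=[onz(c,[p],z)[0] for _,p,z in L]
t,th,r=rigid([l[0] for l in L],B); print("stand",t.round(4),np.degrees(th).round(2),(r*1000).round(1).tolist())
# hub: circle of top
for n,lo,hi in (("blue",(100,120,60),(125,255,255)),("yellow",(20,100,100),(34,255,255))):
    m=mask(c,lo,hi); m[:,:350]=0; m[260:]=0
    cnt=np.vstack(cv2.findContours(m,0,1)[0]); (x,y),r=cv2.minEnclosingCircle(cnt); print(n,(x,y),r,onz(c,[(x,y)],.07))
g=lambda u,v:(105+u/5,180+v/5)
tip=onz(c,[g(455,184)],.03)[0];he=onz(c,[g(78,104)],.03)[0]; mid=(tip+he)/2;d=he-tip
print("pin",tip,he,mid,np.linalg.norm(d),"yaw of +y",np.degrees(np.arctan2(-d[0],d[1])))
# tray corners, bottle
m=mask(c,(0,150,80),(6,255,255));m[:,:350]=0;m[262:]=0
b=cv2.boxPoints(cv2.minAreaRect(np.vstack(cv2.findContours(m,0,1)[0])));print("tray",b.tolist(),onz(c,b,.012)[:,:2].round(3).tolist())
print("sdr",onz(c,[(247,242),(323,247)],.01))
E
```

```text
stand [0.5366 0.0384] 11.37 [[-1.1, -1.2], [-1.1, -1.1], [1.6, 1.5], [1.0, 0.9], [0.2, 1.3], [-0.3, 1.6], [-1.0, 4.1], [-0.2, -2.0], [-0.2, -2.2], [1.6, -1.5], [1.5, 0.1], [-1.9, -1.3]]
blue (390.625, 204.75) 12.377625465393066 [[ 0.50343531 -0.30768298  0.07      ]]
yellow (443.0, 148.0) 108.24057006835938 [[ 0.65230544 -0.45495977  0.07      ]]
pin [0.48208043 0.20213286 0.03      ] [0.52762305 0.40593876 0.03      ] [0.50485174 0.30403581 0.03      ] 0.2088324135609102 yaw of +y -12.596412498554484
tray [[355.1857604980469, 161.44088745117188], [391.5497131347656, 149.87054443359375], [423.5159606933594, 250.3358154296875], [387.1520080566406, 261.9061584472656]] [[0.63, -0.231], [0.661, -0.333], [0.385, -0.408], [0.356, -0.307]]
sdr [[ 0.41410442  0.06730515  0.01      ]
 [ 0.39801255 -0.13653291  0.01      ]]
```

```bash
python3 -m creep '[[[0.38,0.2,0.02],[0,0,0],1],[[0.38,0.2,0.02],[0,0,0],1],[[0.38,0.2,0.02],[0,0,0],1],[[0.38,0.2,0.02],[0,0,0],1],[[0.38,0.2,0.02],[0,0,0],1],[[0.38,0.2,0.02],[0,0,0],1],[[0.38,0.2,0.02],[0,0,0],1],[[0.38,0.2,0.02],[0,0,0],1],[[0.38,0.2,0.02],[0,0,0],1],[[0.38,0.2,0.02],[0,0,0],1],[[0.38,0.2,0.02],[0,0,0],1],[[0.38,0.2,0.02],[0,0,0],1]]' 40
python3 - <<'E'
from h import *
c=imaging.read_camera("wrist"); np.savez("w1.npz",**c); cv2.imwrite("pics/w1.png",c["pixels"][:,:,::-1])
s=status.get_state();print(s["tcp_pos"],s["eef_rot"],np.round(c["cam_to_world"],3).tolist(),c["fx"],c["k1"])
m=mask(c,(100,120,60),(125,255,255));print(blobs(m,50))
E
```

```text
clock: 1.1
tcp_pos: [0.507, -0.3077, 0.2503]
eef_rot: [0.993, 0.122, -0.0, -0.001]
force: [-0.4, -0.1, 0.7]
grip_width: 1.001
grasp_force: 0.0
[ 0.50546319 -0.30905825  0.25037844] [ 9.92666962e-01  1.20878745e-01 -6.85997416e-04 -4.02277620e-04] [[0.241, -0.935, -0.259, 0.572], [-0.97, -0.233, -0.064, -0.293], [-0.001, 0.267, -0.964, 0.394], [0.0, 0.0, 0.0, 1.0]] 272.3852080640215 -0.04065532983973946
[([244, 152, 37, 46, 1125], [262.3, 173.0])]
```

View pics/w1.png

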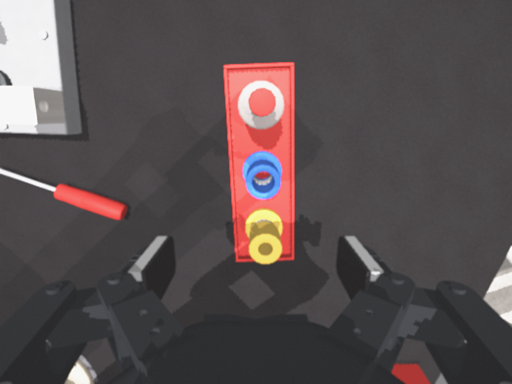

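The wrist view shows the bottle at (262,104), the blue hub's top ring around (263,181) and the yellow hub at (265,245). The open fingers lie left and right of the row.

Run:
```python
from h import *
c=dict(np.load("w1.npz"))
m=mask(c,(100,120,60),(125,255,255)); ys,xs=np.nonzero(m)
# lower half of outer contour = top rim (z=.086)
cnt=max(cv2.findContours(m,0,1)[0],key=cv2.contourArea).reshape(-1,2)
low=cnt[cnt[:,1]>183]; P=onz(c,low,.086)[:,:2]
A=np.c_[2*P,np.ones(len(P))];s=np.linalg.lstsq(A,(P**2).sum(1),rcond=None)[0]
print("hub",s[:2],"r",np.sqrt(s[2]+s[:2]@s[:2]),len(P))
# fixed r
from scipy.optimize import least_squares
print(least_squares(lambda q:np.hypot(*(P-q).T)-.021,s[:2]).x)
e=onz(c,[(225,66),(236,262),(295,63),(294.5,260)],.016);print(e.round(3).tolist(),"tray",e.mean(0),np.degrees(np.arctan2(*(e[0]-e[1])[1::-1])),np.degrees(np.arctan2(*(e[2]-e[3])[1::-1])))
print(status.get_state()["tcp_pos"])
```

```text
hub [ 0.50678891 -0.31832487] r 0.019075645920053324 43
[ 0.50915181 -0.31773612]
[[0.627, -0.239, 0.016], [0.358, -0.315, 0.016], [0.652, -0.325, 0.016], [0.383, -0.402, 0.016]] tray [ 0.50499273 -0.32022629  0.016     ] 15.795820833648996 15.954910001003316
[ 0.50546319 -0.30905825  0.25037844]
```

```bash
python3 -m creep '[[[0.002,-0.009,0],[0,0,2],1],[[0.002,-0.009,-0.04],[0,0,2],1],[[0.002,-0.009,-0.08],[0,0,2],1],[[0.002,-0.009,-0.11],[0,0,2],1],[[0.002,-0.009,-0.13],[0,0,2],1],[[0.002,-0.009,-0.15],[0,0,2],1],[[0.002,-0.009,-0.165],[0,0,2],1],[[0.002,-0.009,-0.18],[0,0,2],1],[[0.002,-0.009,-0.19],[0,0,2],1],[[0.002,-0.009,-0.195],[0,0,2],1],[[0.002,-0.009,-0.195],[0,0,2],1]]' 40
python3 -m creep '[[[0,0,0],[0,0,0],0],[[0,0,0],[0,0,0],0],[[0,0,0],[0,0,0],0],[[0,0,0],[0,0,0],0],[[0,0,0],[0,0,0],0],[[0,0,0],[0,0,0],0],[[0,0,0],[0,0,0],0],[[0,0,0],[0,0,0],0]]' 40
```

```text
clock: 2.07
tcp_pos: [0.5056, -0.3193, 0.0553]
eef_rot: [0.991, 0.136, -0.001, -0.001]
force: [-0.4, 0.5, -0.0]
grip_width: 0.999
grasp_force: 0.0
clock: 2.73
tcp_pos: [0.5072, -0.3193, 0.0575]
eef_rot: [0.991, 0.137, 0.001, 0.001]
force: [0.2, 1.1, 6.0]
grip_width: 0.48
grasp_force: 40.5
```

```bash
python3 -m creep '[[[0,0,0.02],[0,0,0],0],[[0,0,0.05],[0,0,0],0],[[0,0,0.09],[0,0,0],0],[[0,0,0.13],[0,0,0],0],[[0,0,0.155],[0,0,0],0],[[0.003,0.03,0.155],[0,0,0],0],[[0.006,0.07,0.155],[0,0,0],0],[[0.01,0.11,0.155],[0,0,0],0],[[0.014,0.15,0.155],[0,0,0],0],[[0.017,0.19,0.155],[0,0,0],0],[[0.021,0.23,0.155],[0,0,-2],0],[[0.025,0.27,0.155],[0,0,-4],0]]' 40
python3 -m creep '[[[0.003,0.035,0],[0,0,0],0],[[0.004,0.06,0],[0,0,0],0],[[0.005,0.08,0],[0,0,0],0],[[0.005,0.087,0],[0,0,0],0],[[0.005,0.087,0],[0,0,0],0],[[0.005,0.087,0],[0,0,0],0],[[0.005,0.087,0],[0,0,0],0]]' 40
python3 - <<'E'
from h import *
s=status.get_state();print(s["tcp_pos"],s["eef_rot"],s["force"],s["grip_width"])
ims=[]
for n in ("wrist","scene"):
    c=imaging.read_camera(n); np.savez(n+"2.npz",**c); ims.append(c["pixels"][:,:,::-1])
cv2.imwrite("pics/v2.png",np.hstack([cv2.resize(ims[0],(480,360)),cv2.resize(ims[1][130:270,200:320],(309,360),interpolation=2)]))
E
```

```text
clock: 3.73
tcp_pos: [0.5313, -0.047, 0.2109]
eef_rot: [0.995, 0.101, -0.0, -0.0]
force: [0.1, 0.4, 0.1]
grip_width: 0.478
grasp_force: 40.9
clock: 4.32
tcp_pos: [0.5367, 0.0369, 0.2111]
eef_rot: [0.995, 0.102, -0.0, 0.0]
force: [-0.1, -0.4, -0.9]
grip_width: 0.48
grasp_force: 41.0
[0.53668763 0.0369033  0.21112431] [ 9.94816668e-01  1.01684408e-01 -1.89929788e-04  2.04376415e-04] [-0.07044033 -0.39144149 -0.8525375 ] 0.4795232372440041
```

View pics/v2.png

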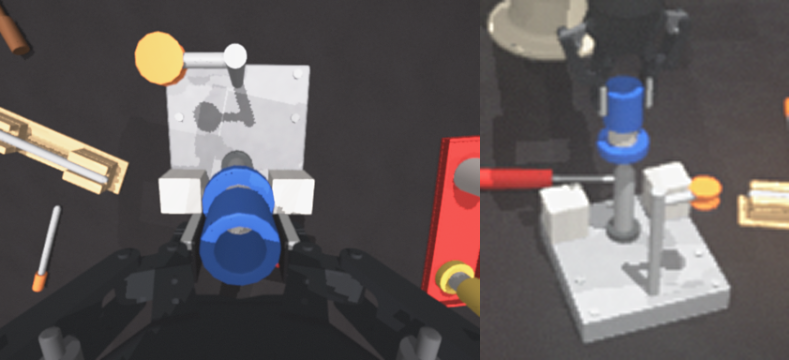

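The hub hangs upright above the shaft. In the wrist half its top ring is at (240,248), and the plate corners are at (167,68) and (310,66). In the scene half the hub and shaft share about the same column (624). I'll measure the offset using points within each view.

Run:
```python
from h import *
from scipy.optimize import least_squares
c=dict(np.load("wrist2.npz")); k=512/480
g=cv2.cvtColor(c["pixels"],cv2.COLOR_RGB2GRAY)
guess=np.float32([(167,68),(310,66),(160,171),(158,213),(312,177),(313,213)])*k
sp=cv2.cornerSubPix(g,guess.copy().reshape(-1,1,2),(6,6),(-1,-1),(3,50,.01)).reshape(-1,2); print((sp-guess).round(1).tolist())
mo=mask(c,(12,120,150),(30,255,255)); mo[90:]=0; mo[:,:130]=0;mo[:,230:]=0; ro=blobs(mo,100);print(ro)
A=[(.12,.085),(.12,-.085),(-.005,.085),(-.045,.085),(-.005,-.085),(-.045,-.085),(.1,0)]
uv=np.vstack([sp,np.array([[235,55]])*k]); Z=[.035,.035,.084,.084,.084,.084,.18]
B=np.array([onz(c,[p],z)[0] for p,z in zip(uv,Z)])
for sel in ([0,1,2,3,4,5,6],[0,1,2,3,4,5],[0,1]):
    t,th,r=rigid(np.array(A)[sel],B[sel]); print("stand",t.round(4),np.degrees(th).round(2),(r*1000).round(1).tolist())
m=mask(c,(100,120,40),(125,255,255)); cnt=max(cv2.findContours(m,0,1)[0],key=cv2.contourArea).reshape(-1,2)
print(cv2.boundingRect(cnt))
y0,y1=cnt[:,1].min(),cnt[:,1].max(); tcp=np.array([.5367,.0369,.2111])
for n,s,z,R in (("flange",cnt[cnt[:,1]<y0+18],tcp[2]-.0535+.014,.028),("body",cnt[cnt[:,1]>y1-22],tcp[2]+.0285,.021)):
    P=onz(c,s,z)[:,:2]; q=least_squares(lambda q:np.hypot(*(P-q[:2]).T)-q[2],[*tcp[:2],R]).x
    q2=least_squares(lambda q:np.hypot(*(P-q[:2]).T)-R,tcp[:2]).x
    print(n,q.round(4),q2.round(4))
s=dict(np.load("scene2.npz"))
m=mask(s,(100,120,40),(125,255,255)); m[:,:200]=0;m[:,300:]=0;m[:140]=0;m[210:]=0
ys,xs=np.nonzero(m);print("scene blue mid per row",[(y,(xs[ys==y].min()+xs[ys==y].max())/2) for y in range(ys.min(),ys.max()+1,4)])
gs=cv2.cvtColor(s["pixels"],cv2.COLOR_RGB2GRAY).astype(int)
for y in (198,203,208,213): print(y,gs[y,244:270].tolist())
for q in ([.5367,.0369],[.5366,.0384]): print(proj(s,[[*q,.2396],[*q,.1576],[*q,.133],[*q,.09]]).round(1).tolist())
```

```text
[[0.0, 0.0], [-1.2000000476837158, -0.800000011920929], [0.0, 0.0], [2.9000000953674316, -0.30000001192092896], [2.5, 2.5], [-2.200000047683716, 0.8999999761581421]]
[([144, 33, 52, 57, 2203], [168.2, 61.5])]
stand [0.5375 0.0387] 10.91 [[-5.0, -3.2], [-0.9, 2.4], [7.6, -0.1], [-1.6, 0.8], [0.3, -0.5], [-0.6, -0.5], [0.2, 1.1]]
stand [0.5374 0.0385] 10.85 [[-5.1, -2.9], [-0.8, 2.7], [7.5, 0.0], [-1.6, 0.9], [0.4, -0.3], [-0.4, -0.4]]
stand [0.5353 0.0346] 12.69 [[0.5, -2.2], [-0.5, 2.2]]
(212, 177, 88, 128)
flange [0.5402 0.0372 0.0251] [0.537  0.0365]
body [0.5362 0.0354 0.0202] [0.5371 0.0355]
scene blue mid per row [(160, np.float64(255.0)), (164, np.float64(256.5)), (168, np.float64(256.0)), (172, np.float64(256.0)), (176, np.float64(255.0)), (180, np.float64(255.5)), (184, np.float64(255.5)), (188, np.float64(255.0)), (192, np.float64(255.0))]
198 [102, 103, 106, 112, 134, 156, 158, 148, 121, 128, 135, 136, 138, 139, 135, 123, 95, 81, 85, 114, 174, 228, 242, 241, 242, 244]
203 [69, 69, 72, 72, 79, 80, 79, 88, 116, 133, 134, 142, 160, 168, 166, 152, 95, 80, 90, 120, 148, 163, 182, 238, 245, 243]
208 [81, 86, 97, 113, 143, 176, 180, 167, 135, 142, 152, 159, 164, 167, 162, 168, 210, 209, 152, 138, 145, 141, 138, 145, 160, 164]
213 [164, 164, 164, 165, 166, 165, 166, 160, 140, 143, 152, 160, 164, 165, 160, 174, 225, 226, 226, 218, 141, 122, 134, 149, 159, 161]
[[255.5, 162.6], [254.9, 186.9], [254.7, 193.8], [254.4, 205.2]]
[[256.1, 162.5], [255.4, 186.9], [255.3, 193.7], [255.0, 205.2]]
```

```bash
python3 -m creep '[[[0,0.0025,0],[0,0,0],0],[[0,0.0025,0],[0,0,0],0],[[0,0.0025,-0.01],[0,0,0],0],[[0,0.0025,-0.018],[0,0,0],0],[[0,0.0025,-0.022],[0,0,0],0],[[0,0.0025,-0.025],[0,0,0],0],[[0,0.0025,-0.027],[0,0,0],0],[[0,0.0025,-0.029],[0,0,0],0],[[0,0.0025,-0.031],[0,0,0],0],[[0,0.0025,-0.031],[0,0,0],0]]' 40
```

```text
clock: 5.25
tcp_pos: [0.5367, 0.0405, 0.18]
eef_rot: [0.995, 0.102, -0.0, 0.0]
force: [1.2, 0.1, -0.4]
grip_width: 0.479
grasp_force: 41.0
```

```bash
python3 -m creep '[[[0,0,-0.003],[0,0,0],0],[[0,0,-0.006],[0,0,0],0],[[0,0,-0.009],[0,0,0],0],[[0,0,-0.012],[0,0,0],0],[[0,0,-0.015],[0,0,0],0],[[0,0,-0.015],[0,0,0],0]]' 40
```

```text
clock: 5.75
tcp_pos: [0.5366, 0.0404, 0.1646]
eef_rot: [0.995, 0.102, -0.0, 0.0]
force: [2.0, -0.9, -2.9]
grip_width: 0.477
grasp_force: 40.9
```

```bash
python3 -m creep '[[[0.0005,0,-0.005],[0,0,0],0],[[0.0005,0,-0.011],[0,0,0],0],[[0.0005,0,-0.017],[0,0,0],0],[[0.0005,0,-0.023],[0,0,0],0],[[0.0005,0,-0.029],[0,0,0],0],[[0.0005,0,-0.035],[0,0,0],0],[[0.0005,0,-0.041],[0,0,0],0],[[0.0005,0,-0.047],[0,0,0],0],[[0.0005,0,-0.052],[0,0,0],0],[[0.0005,0,-0.057],[0,0,0],0],[[0.0005,0,-0.06],[0,0,0],0],[[0.0005,0,-0.06],[0,0,0],0]]' 40
python3 -m creep '[[[0,0,-0.002],[0,0,0],0],[[0,0,-0.003],[0,0,0],0],[[0,0,-0.004],[0,0,0],0],[[0,0,-0.005],[0,0,0],0],[[0,0,-0.005],[0,0,0],0]]' 40
```

```text
clock: 6.75
tcp_pos: [0.537, 0.0405, 0.1045]
eef_rot: [0.995, 0.102, -0.0, 0.0]
force: [0.2, -0.8, -1.8]
grip_width: 0.479
grasp_force: 40.9
clock: 7.17
tcp_pos: [0.5372, 0.0405, 0.1002]
eef_rot: [0.995, 0.102, -0.0, 0.0]
force: [-0.1, 0.4, -1.3]
grip_width: 0.475
grasp_force: 41.0
```

```bash
python3 -m creep '[[[0,0,-0.001],[0,0,0],0],[[0,0,-0.002],[0,0,0],0],[[0,0,-0.003],[0,0,0],0],[[0,0,-0.004],[0,0,0],0],[[0,0,-0.004],[0,0,0],0]]' 40
```

```text
clock: 7.58
tcp_pos: [0.538, 0.0406, 0.0984]
eef_rot: [0.995, 0.102, 0.001, 0.0]
force: [-3.6, -0.1, 10.3]
grip_width: 0.476
grasp_force: 41.6
```

The force rises to 10 N at TCP z 0.0984, as predicted, so the hub is seated. I'll open and rise.

```bash
python3 -m creep '[[[0,0,0.002],[0,0,0],0.3],[[0,0,0.001],[0,0,0],0.7],[[0,0,0.001],[0,0,0],0.8],[[0,0,0.001],[0,0,0],0.8],[[0,0,0.001],[0,0,0],0.8],[[0,0,0.015],[0,0,0],0.8],[[0,0,0.04],[0,0,0],0.8],[[0,0,0.08],[0,0,0],0.8],[[0,0,0.12],[0,0,0],0.8],[[0,0,0.15],[0,0,0],0.8],[[0,0,0.15],[0,0,0],0.8]]' 40
python3 - <<'E'
from h import *
ims=[]
for n in ("wrist","scene"):
    c=imaging.read_camera(n); np.savez(n+"3.npz",**c); ims.append(c["pixels"][:,:,::-1])
cv2.imwrite("pics/v3.png",np.hstack([cv2.resize(ims[0],(480,360)),cv2.resize(ims[1][150:270,200:303],(309,360),interpolation=2)]))
print(status.get_state()["tcp_pos"])
E
```

```text
clock: 8.5
tcp_pos: [0.5394, 0.0405, 0.2543]
eef_rot: [0.995, 0.102, 0.006, 0.001]
force: [0.1, -0.5, -0.0]
grip_width: 0.801
grasp_force: 0.0
[0.53772298 0.04049309 0.24755834]
```

View pics/v3.png

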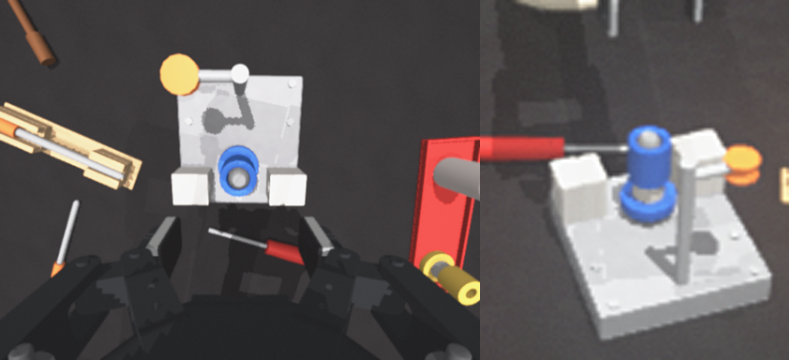

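The hub is seated with the shaft tip inside its bore at (238,178), and the bystanders haven't moved. Next is the pin.

```bash
python3 -m creep '[[[-0.003,0.03,0],[0,0,7],1],[[-0.007,0.06,0],[0,0,14],1],[[-0.01,0.09,0],[0,0,21],1],[[-0.013,0.12,0],[0,0,28],1],[[-0.016,0.15,0],[0,0,35],1],[[-0.02,0.18,0],[0,0,42],1],[[-0.023,0.21,0],[0,0,49],1],[[-0.026,0.24,0],[0,0,56],1],[[-0.029,0.265,0],[0,0,62],1],[[-0.03,0.278,0],[0,0,65.7],1],[[-0.03,0.278,0],[0,0,65.7],1],[[-0.03,0.278,0],[0,0,65.7],1]]' 40
python3 - <<'E'
from h import *
c=imaging.read_camera("wrist"); np.savez("w4.npz",**c); cv2.imwrite("pics/w4.png",c["pixels"][:,:,::-1])
s=status.get_state();print(s["tcp_pos"],s["eef_rot"],np.degrees(2*np.arctan2(s["eef_rot"][1],s["eef_rot"][0])))
E
```

```text
clock: 9.6
tcp_pos: [0.5066, 0.3186, 0.2441]
eef_rot: [0.78, 0.625, -0.002, -0.0]
force: [0.1, -0.0, -0.4]
grip_width: 1.002
grasp_force: 0.0
[0.50696479 0.31790326 0.24462822] [ 7.80767746e-01  6.24819803e-01 -1.39252415e-03 -4.10533602e-05] 77.3380143426593
```

View pics/w4.png

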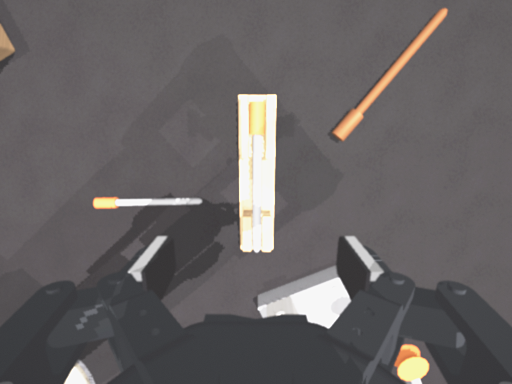

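The pin runs from its head end at (258,101) to its tip at (257,250), inside the rest with corners (239,95) to (273,251).

Run:
```python
from h import *
c=dict(np.load("w4.npz"))
m=mask(c,(8,190,120),(24,255,255)); m[:,:235]=0;m[:,285:]=0;m[:90]=0;m[150:]=0
print(blobs(m,30)); b=cv2.minAreaRect(max(cv2.findContours(m,0,1)[0],key=cv2.contourArea)); print(b)
g=cv2.cvtColor(c["pixels"],cv2.COLOR_RGB2HSV)
for y in (170,185,200,240): print(y,g[y,245:272,1].tolist())
print("col sat", g[240:256,255:259,1].mean(1).round().tolist(),g[240:256,255:259,2].mean(1).round().tolist())
h=onz(c,[blobs(m,30)[0][1]],.036)[0]; 
ends=onz(c,[(258,101.5),(257,250.5)],[.03][0]); print(h,ends,np.linalg.norm(ends[0]-ends[1]))
cor=onz(c,[(239,95),(276,95),(273,251),(240,251)],.036); mid=cor.mean(0); d=(cor[0]+cor[1]-cor[2]-cor[3])[:2]/2
print("rest",mid,np.linalg.norm(d),np.degrees(np.arctan2(d[1],d[0])), np.degrees(np.arctan2(*(ends[0]-ends[1])[1::-1])))
```

```text
[]Traceback (most recent call last):
  File "<stdin>", line 4, in <module>
ValueError: max() iterable argument is empty
```

Run:
```python
from h import *
c=dict(np.load("w4.npz"))
g=cv2.cvtColor(c["pixels"],cv2.COLOR_RGB2HSV)
print(g[115,258])
m=((g[...,0]<30)&(g[...,1]>205)).astype(np.uint8); m[:,:235]=0;m[:,285:]=0;m[:95]=0;m[150:]=0
print(blobs(m,30))
for y in (115,150,170,200,240): print(y,g[y,248:268,1].tolist())
print("col sat", g[240:256,255:259,1].mean(1).round().tolist(),g[240:256,255:259,2].mean(1).round().tolist())
ends=onz(c,[(258,101.5),(257,250.5)],.03); print(ends,np.linalg.norm(ends[0]-ends[1]))
cor=onz(c,[(239,95),(276,95),(273,251),(240,251)],.036); mid=cor.mean(0); d=(cor[0]+cor[1]-cor[2]-cor[3])[:2]/2
print("rest",mid,np.linalg.norm(d),np.degrees(np.arctan2(d[1],d[0])), np.degrees(np.arctan2(*(ends[0]-ends[1])[1::-1])))
```

```text
[ 30  58 247]
[]
115 [47, 126, 132, 118, 102, 89, 75, 65, 57, 52, 58, 65, 72, 80, 91, 105, 122, 110, 31, 3]
150 [20, 3, 2, 32, 54, 3, 2, 0, 0, 0, 0, 0, 0, 2, 2, 4, 44, 70, 12, 1]
170 [20, 58, 66, 70, 46, 1, 1, 1, 0, 0, 0, 0, 0, 7, 6, 3, 3, 3, 3, 4]
200 [24, 24, 27, 40, 44, 1, 1, 1, 0, 0, 0, 0, 0, 4, 2, 0, 0, 0, 0, 0]
240 [3, 2, 2, 30, 38, 1, 1, 0, 0, 0, 0, 1, 2, 43, 33, 4, 1, 2, 3, 3]
col sat [0.0, 0.0, 0.0, 0.0, 0.0, 0.0, 0.0, 0.0, 0.0, 0.0, 0.0, 2.0, 6.0, 13.0, 14.0, 14.0] [247.0, 247.0, 247.0, 247.0, 247.0, 247.0, 247.0, 247.0, 248.0, 249.0, 251.0, 243.0, 176.0, 114.0, 102.0, 104.0]
[[0.52825782 0.40243159 0.03      ]
 [0.48260119 0.2027477  0.03      ]] 0.20483696690596878
rest [0.50579194 0.30741314 0.036     ] 0.20982064594555072 77.10864554789815 77.12101959527996
```

```bash
python3 -m creep '[[[0.002,-0.001,-0.03],[0,0,0],1],[[0.002,-0.001,-0.07],[0,0,0],1],[[0.002,-0.001,-0.11],[0,0,0],1],[[0.002,-0.001,-0.14],[0,0,0],1],[[0.002,-0.001,-0.16],[0,0,0],1],[[0.002,-0.001,-0.18],[0,0,0],1],[[0.002,-0.001,-0.195],[0,0,0],1],[[0.002,-0.001,-0.205],[0,0,0],1],[[0.002,-0.001,-0.213],[0,0,0],1],[[0.002,-0.001,-0.213],[0,0,0],1],[[0.002,-0.001,-0.213],[0,0,0],1]]' 60
```

```text
clock: 10.57
tcp_pos: [0.5095, 0.3172, 0.0337]
eef_rot: [0.781, 0.625, 0.0, 0.0]
force: [0.4, 0.6, 0.1]
grip_width: 1.003
grasp_force: 0.0
```

```bash
python3 -m creep '[[[0,0,-0.008],[0,0,0],1],[[0,0,-0.014],[0,0,0],1],[[0,0,-0.018],[0,0,0],1],[[0,0,-0.018],[0,0,0],0.5],[[0,0,-0.018],[0,0,0],0],[[0,0,-0.018],[0,0,0],0],[[0,0,-0.018],[0,0,0],0],[[0,0,-0.018],[0,0,0],0],[[0,0,-0.018],[0,0,0],0],[[0,0,-0.018],[0,0,0],0],[[0,0,-0.018],[0,0,0],0],[[0,0,-0.018],[0,0,0],0]]' 45
```

```text
clock: 11.57
tcp_pos: [0.509, 0.3177, 0.0157]
eef_rot: [0.78, 0.626, -0.0, -0.0]
force: [-4.7, -0.5, 4.4]
grip_width: 0.122
grasp_force: 44.2
```

```bash
python3 -m creep '[[[0,0,0.01],[0,0,0],0],[[0,0,0.03],[0,0,0],0],[[0,0,0.05],[0,0,0],0],[[0,0,0.06],[0,0,0],0],[[0,0,0.06],[0,0,0],0]]' 45
python3 - <<'E'
from h import *
for f in ("wrist3.npz","top0.npz"):
    c=dict(np.load(f)); g=cv2.GaussianBlur(cv2.cvtColor(c["pixels"],cv2.COLOR_RGB2GRAY),(3,3),0).astype(float)
    O=np.array([.5373,.04]);th=np.radians(11.4)
    R=np.array([[np.cos(th),-np.sin(th)],[np.sin(th),np.cos(th)]])
    w=lambda p,z:np.r_[O+R@np.array(p),z]
    # edges: sample points along the edge, search normal for strongest gradient
    for n,z,pts,nr in (("plate x+",.035,[(.12,y) for y in np.linspace(-.075,.03,22)],(1,0)),("plate y-",.035,[(x,-.085) for x in np.linspace(.005,.115,22)],(0,-1)),("plate y+",.035,[(x,.085) for x in np.linspace(.005,.075,18)],(0,1)),
      ("cheekN y+",.084,[(x,.085) for x in np.linspace(-.04,-.01,12)],(0,1)),("cheekF y-",.084,[(x,-.085) for x in np.linspace(-.04,-.01,12)],(0,-1)),("cheekN x-",.084,[(-.045,y) for y in np.linspace(.045,.08,12)],(-1,0)),("cheekF x-",.084,[(-.045,y) for y in np.linspace(-.08,-.045,12)],(-1,0))):
        s=np.arange(-.008,.0081,.0005); out=[]
        for p in pts:
            uv=proj(c,[w(np.array(p)+np.array(nr)*q,z) for q in s]).astype(np.float32)
            v=cv2.remap(g.astype(np.float32),uv[:,:1],uv[:,1:],1).ravel(); d=-np.gradient(cv2.GaussianBlur(v.reshape(1,-1),(7,1),0).ravel())
            out.append(s[d.argmax()])
        a=[p[1] if nr[0] else p[0] for p in pts]; k=np.polyfit(a,out,1); print(f,n,"median off mm",np.median(out)*1000,"slope deg",np.degrees(k[0]).round(2))
E
```

```text
clock: 11.98
tcp_pos: [0.5109, 0.3182, 0.0786]
eef_rot: [0.78, 0.625, 0.003, 0.001]
force: [0.9, -0.1, -2.0]
grip_width: 0.119
grasp_force: 44.1
wrist3.npz plate x+ median off mm -0.7499999999999938 slope deg 3.51
wrist3.npz plate y- median off mm 0.5000000000000073 slope deg 0.2
wrist3.npz plate y+ median off mm -1.4999999999999944 slope deg -0.07
wrist3.npz cheekN y+ median off mm 6.938893903907228e-15 slope deg -0.04
wrist3.npz cheekF y- median off mm 2.000000000000009 slope deg 0.0
wrist3.npz cheekN x- median off mm 1.5000000000000082 slope deg 0.5
wrist3.npz cheekF x- median off mm 1.5000000000000082 slope deg -0.19
top0.npz plate x+ median off mm 6.938893903907228e-15 slope deg -1.05
top0.npz plate y- median off mm 6.938893903907228e-15 slope deg 0.02
top0.npz plate y+ median off mm 6.938893903907228e-15 slope deg -0.35
top0.npz cheekN y+ median off mm 2.000000000000009 slope deg -0.18
top0.npz cheekF y- median off mm 1.5000000000000082 slope deg 0.4
top0.npz cheekN x- median off mm 0.25000000000000716 slope deg -0.22
top0.npz cheekF x- median off mm 0.5000000000000073 slope deg -0.03
```

```bash
python3 -m creep '[[[-0.01,-0.015,0],[0,0,6],0],[[-0.02,-0.03,0],[0,0,12],0],[[-0.03,-0.048,0],[0,0,18],0],[[-0.037,-0.06,0],[0,0,22],0],[[-0.039,-0.065,0],[0,0,24.1],0],[[-0.039,-0.067,-0.01],[0,0,24.1],0],[[-0.039,-0.067,-0.019],[0,0,24.1],0],[[-0.039,-0.067,-0.019],[0,0,24.1],0],[[-0.039,-0.067,-0.019],[0,0,24.1],0],[[-0.039,-0.067,-0.019],[0,0,24.1],0]]' 45
python3 - <<'E'
from h import *
s=status.get_state();print(s["tcp_pos"],s["eef_rot"],np.degrees(2*np.arctan2(s["eef_rot"][1],s["eef_rot"][0])))
ims=[]
for n in ("scene","top"):
    c=imaging.read_camera(n); np.savez(n+"5.npz",**c); ims.append(c["pixels"][:,:,::-1])
cv2.imwrite("pics/v5.png",np.hstack([cv2.resize(ims[0][160:260,220:350],(400,308),interpolation=2),cv2.resize(ims[1][150:250,150:280],(400,308),interpolation=2)]))
E
```

```text
clock: 12.82
tcp_pos: [0.4702, 0.2508, 0.0558]
eef_rot: [0.633, 0.775, -0.0, -0.0]
force: [0.0, -0.6, -0.6]
grip_width: 0.121
grasp_force: 44.1
[0.47020834 0.25081025 0.05584662] [ 6.32505777e-01  7.74555584e-01 -2.64132101e-04 -1.36830348e-04] 101.52952156200277
```

View pics/v5.png

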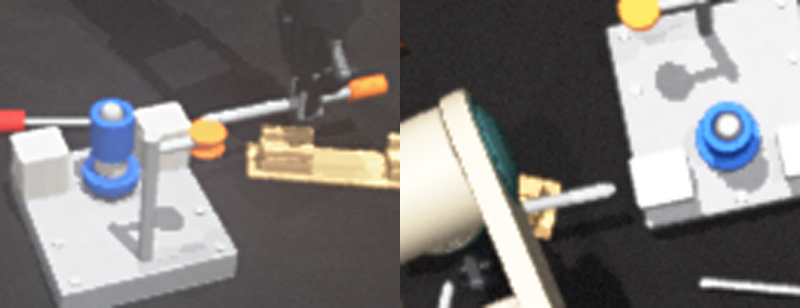

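The pin is held in front of the near cheek. In the top half its tip is at (613,188), full-image (219.2,211.1). In the scene half the head's middle is at (367,87).

Run:
```python
from h import *
c=dict(np.load("top5.npz")); s=dict(np.load("scene5.npz"))
O=np.array([.5372,.04]);a=np.radians(11.35);e=np.array([np.cos(a),np.sin(a)]);n=np.array([-e[1],e[0]])
M=O-.025*e+.085*n
P=onz(c,[(219.2,211.1),(201,206.0+9),],.07)
print("tip(top cam) in bore frame x,y mm",(P[0,:2]-M)@e*1e3,(P[0,:2]-M)@n*1e3)
b=np.radians(101.5);d=np.array([np.cos(b),np.sin(b)]);T=np.array([.4702,.2508])
tip=T-.118*d; print("kin tip",(tip-M)@e*1e3,(tip-M)@n*1e3)
hd=T+.067*d
print("proj scene tip, shank at 60, head", proj(s,[[*tip,.07],[*(T-.06*d),.07],[*hd,.07]]).round(1).tolist(), "top tip",proj(c,[[*tip,.07]]))
g=s["pixels"]
m=mask(s,(5,150,120),(20,255,255));m[:,:320]=0;m[:150]=0;m[200:]=0;print("head",blobs(m,10))
gs=cv2.cvtColor(g,cv2.COLOR_RGB2GRAY).astype(int)
for x in (291,297,303,309): print(x,gs[184:206,x].tolist())
gt=cv2.cvtColor(c["pixels"],cv2.COLOR_RGB2GRAY).astype(int)
for x in (194,200,206,212,217): print(x,gt[202:224,x].tolist())
for x,uvs in ((200,0),(212,0)): pass
print("axis pts top",proj(c,[[*(tip+d*q),.07] for q in (0,.01,.02,.03,.04,.05,.06)]).round(1).tolist()); print("axis scene",proj(s,[[*(tip+d*q),.07] for q in (0,.01,.03,.05,.07)]).round(1).tolist())
```

```text
tip(top cam) in bore frame x,y mm 0.597485176570719 18.74450544730209
kin tip 1.1050455765446254 16.86357164784448
proj scene tip, shank at 60, head [[284.3, 198.8], [301.5, 195.2], [337.6, 187.6]] top tip [[219.8728117  210.75705771]]
head [([455, 159, 47, 41, 638], [475.5, 181.4]), ([333, 184, 13, 8, 68], [339.1, 187.7])]
291 [68, 67, 69, 66, 67, 68, 69, 68, 69, 70, 67, 77, 163, 247, 212, 189, 201, 210, 212, 212, 211, 190]
297 [64, 64, 63, 62, 64, 66, 65, 68, 67, 64, 92, 209, 238, 221, 163, 93, 72, 72, 75, 76, 75, 85]
303 [67, 66, 62, 64, 64, 65, 63, 65, 59, 99, 230, 237, 215, 145, 81, 70, 72, 72, 73, 73, 74, 81]
309 [77, 70, 68, 64, 66, 64, 63, 62, 113, 235, 235, 203, 114, 69, 64, 66, 88, 167, 224, 183, 160, 185]
194 [40, 39, 39, 37, 44, 100, 204, 233, 239, 231, 230, 220, 175, 225, 232, 205, 166, 158, 104, 105, 119, 133]
200 [40, 39, 42, 37, 37, 40, 71, 161, 229, 230, 230, 215, 230, 228, 189, 144, 129, 112, 115, 107, 75, 53]
206 [40, 41, 34, 38, 42, 38, 35, 37, 48, 117, 229, 244, 237, 179, 79, 42, 34, 39, 38, 38, 35, 27]
212 [44, 44, 41, 42, 44, 43, 44, 63, 150, 237, 246, 236, 185, 74, 40, 41, 41, 39, 40, 33, 24, 25]
217 [44, 41, 44, 44, 43, 47, 53, 113, 218, 238, 231, 176, 71, 41, 43, 41, 44, 40, 34, 27, 29, 30]
axis pts top [[219.9, 210.8], [216.1, 211.6], [212.3, 212.4], [208.5, 213.2], [204.7, 214.0], [201.0, 214.8], [197.2, 215.7]]
axis scene [[284.3, 198.8], [287.3, 198.2], [293.3, 196.9], [299.2, 195.7], [305.0, 194.4]]
```

```bash
python3 -m creep '[[[-0.0008,0,0],[0,0,-0.15],0],[[0.0002,-0.005,0],[0,0,-0.15],0],[[0.0012,-0.01,0],[0,0,-0.15],0],[[0.0021,-0.015,0],[0,0,-0.15],0],[[0.0031,-0.02,0],[0,0,-0.15],0],[[0.0036,-0.0225,0],[0,0,-0.15],0],[[0.0041,-0.025,0],[0,0,-0.15],0],[[0.0046,-0.0275,0],[0,0,-0.15],0],[[0.0051,-0.03,0],[0,0,-0.15],0],[[0.0051,-0.03,0],[0,0,-0.15],0]]' 45
```

```text
clock: 13.75
tcp_pos: [0.4754, 0.2201, 0.0563]
eef_rot: [0.634, 0.774, 0.0, 0.0]
force: [0.5, 0.4, -1.1]
grip_width: 0.123
grasp_force: 44.1
```

```bash
python3 -m creep '[[[0.0008,-0.004,0],[0,0,0],0],[[0.0016,-0.008,0],[0,0,0],0],[[0.0024,-0.012,0],[0,0,0],0],[[0.0032,-0.016,0],[0,0,0],0],[[0.004,-0.02,0],[0,0,0],0],[[0.0048,-0.024,0],[0,0,0],0],[[0.0056,-0.028,0],[0,0,0],0],[[0.006,-0.03,0],[0,0,0],0],[[0.006,-0.03,0],[0,0,0],0],[[0.006,-0.03,0],[0,0,0],0],[[0.006,-0.03,0],[0,0,0],0]]' 45
```

```text
clock: 14.67
tcp_pos: [0.4813, 0.1906, 0.0563]
eef_rot: [0.633, 0.774, 0.0, 0.0]
force: [0.1, -0.6, -1.6]
grip_width: 0.122
grasp_force: 44.1
```

```bash
python3 -m creep '[[[0.001,-0.005,0],[0,0,0],0],[[0.002,-0.01,0],[0,0,0],0],[[0.003,-0.015,0],[0,0,0],0],[[0.004,-0.02,0],[0,0,0],0],[[0.005,-0.025,0],[0,0,0],0],[[0.006,-0.03,0],[0,0,0],0],[[0.007,-0.035,0],[0,0,0],0],[[0.008,-0.04,0],[0,0,0],0],[[0.009,-0.045,0],[0,0,0],0],[[0.0102,-0.051,0],[0,0,0],0],[[0.0102,-0.051,0],[0,0,0],0]]' 45
```

```text
clock: 15.58
tcp_pos: [0.4917, 0.1385, 0.0563]
eef_rot: [0.634, 0.774, -0.0, 0.0]
force: [-1.2, -0.1, -1.3]
grip_width: 0.119
grasp_force: 44.1
```

```bash
python3 -m creep '[[[0,0,0],[0,0,0],0.3],[[0,0,0],[0,0,0],0.6],[[0,0,0],[0,0,0],0.6],[[0,0,0],[0,0,0],0.6],[[-0.002,0.01,0],[0,0,0],0.6],[[-0.005,0.025,0],[0,0,0],0.6],[[-0.009,0.045,0],[0,0,0],0.6],[[-0.0132,0.066,0],[0,0,0],0.6],[[-0.0132,0.066,0],[0,0,0],0.6],[[-0.0132,0.066,0],[0,0,0],0.6]]' 45
python3 - <<'E'
from h import *
s=dict(imaging.read_camera("scene")); np.savez("scene6.npz",**s)
cv2.imwrite("pics/v6.png",cv2.resize(s["pixels"][150:250,230:360,::-1],(780,600),interpolation=2))
m=mask(s,(5,150,120),(20,255,255));m[:,:300]=0;m[:,350:]=0;m[:150]=0;m[200:]=0;print("head",blobs(m,10)); print(status.get_state()["tcp_pos"])
d=np.array([-.1968,.9804]);M=np.array([.496,.1184]); print(proj(s,[[*(M+d*.0875),z] for z in (.06,.065,.07)]).tolist())
E
```

```text
clock: 16.42
tcp_pos: [0.4779, 0.2067, 0.0563]
eef_rot: [0.633, 0.775, 0.0, 0.0]
force: [0.5, -0.6, 0.2]
grip_width: 0.601
grasp_force: 0.0
head [([318, 169, 5, 5, 15], [320.3, 171.1]), ([300, 194, 7, 6, 34], [303.2, 196.3])]
[0.47809834 0.20595402 0.0562733 ]
[[304.7381732978006, 196.6898775715844], [304.9089736401711, 195.4583185137925], [305.0807167774557, 194.21989286730891]]
```

View pics/v6.png

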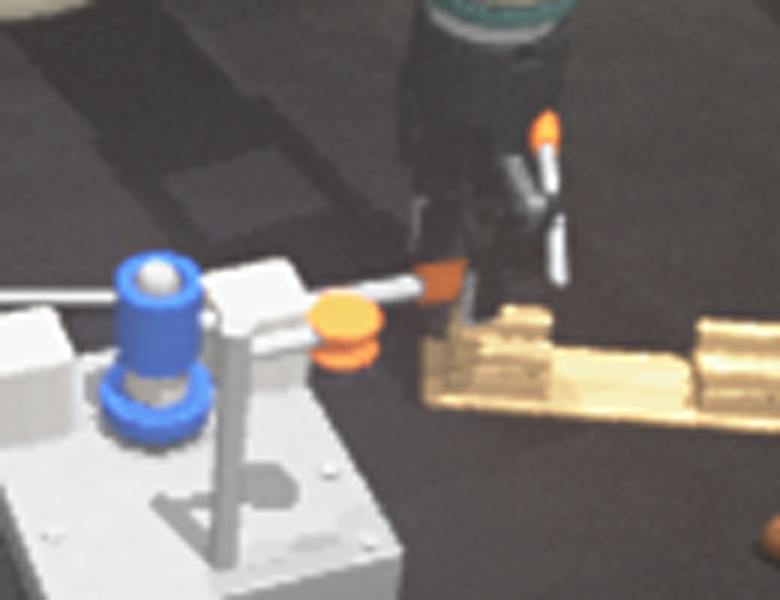

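The scene shows the drooping orange head at (442,280) in the crop, between the fingers, with the shank in the bore. I'll grip the head, raise it level and push.

```bash
python3 -m creep '[[[0,0,0],[0,0,0],0.3],[[0,0,0],[0,0,0],0],[[0,0,0],[0,0,0],0],[[0,0,0],[0,0,0],0],[[0,0,0],[0,0,0],0],[[0,0,0],[0,0,0],0],[[0,0,0],[0,0,0],0]]' 40
python3 -m creep '[[[0,0,0.001],[0,0,0],0],[[0,0,0.002],[0,0,0],0],[[0,0,0.003],[0,0,0],0],[[0,0,0.004],[0,0,0],0],[[0,0,0.004],[0,0,0],0]]' 40
python3 - <<'E'
from h import *
s=dict(imaging.read_camera("scene"))
g=s["pixels"];gs=cv2.cvtColor(g,cv2.COLOR_RGB2GRAY).astype(int)
d=np.array([-.1968,.9804]);M=np.array([.496,.1184])
for q in (.05,.06):
    u=proj(s,[[*(M+d*q),.07]])[0]; x=int(round(u[0])); print(u.round(1),x,gs[188:206,x].tolist())
m=mask(s,(5,150,80),(20,255,255));m[:,:297]=0;m[:,312:]=0;m[:185]=0;m[205:]=0;print("head",blobs(m,8))
E
```

```text
clock: 17.05
tcp_pos: [0.4784, 0.2052, 0.0563]
eef_rot: [0.634, 0.774, -0.0, 0.0]
force: [-0.1, -1.9, 0.7]
grip_width: 0.212
grasp_force: 39.2
clock: 17.47
tcp_pos: [0.4781, 0.2057, 0.0603]
eef_rot: [0.633, 0.774, 0.0, -0.0]
force: [-0.8, 0.3, -2.8]
grip_width: 0.216
grasp_force: 39.1
[294.1 196.5] 294 [64, 66, 66, 68, 67, 64, 64, 102, 231, 237, 220, 137, 78, 68, 80, 78, 75, 69]
[297.  195.9] 297 [70, 68, 65, 64, 67, 64, 82, 179, 237, 230, 186, 102, 71, 71, 70, 69, 68, 70]
head [([301, 193, 3, 6, 11], [302.1, 194.9])]
```

```bash
python3 -m creep '[[[0,0,0.001],[0,0,0],0],[[0,0,0.002],[0,0,0],0],[[0,0,0.003],[0,0,0],0],[[0,0,0.003],[0,0,0],0]]' 40
python3 - <<'E'
from h import *
s=dict(imaging.read_camera("scene"))
gs=cv2.cvtColor(s["pixels"],cv2.COLOR_RGB2GRAY).astype(float)
d=np.array([-.1968,.9804]);M=np.array([.496,.1184])
for z in (.067,.07,.073):
  print(z,[proj(s,[[*(M+d*q),z]])[0].round(2).tolist() for q in (.045,.055,.065)])
for x in (293,295,297,299):
    v=np.clip(gs[188:204,x]-85,0,None); print(x,(v*np.arange(188,204)).sum()/v.sum())
s0=dict(np.load("scene5.npz"));gs=cv2.cvtColor(s0["pixels"],cv2.COLOR_RGB2GRAY).astype(float)
for x in (297,299,303):
    v=np.clip(gs[188:204,x]-85,0,None); print("ref",x,(v*np.arange(188,204)).sum()/v.sum())
E
```

```text
clock: 17.85
tcp_pos: [0.4783, 0.2055, 0.0635]
eef_rot: [0.633, 0.774, 0.0, -0.0]
force: [-0.2, 0.6, -3.6]
grip_width: 0.215
grasp_force: 39.1
0.067 [[292.48, 197.57], [295.45, 196.95], [298.39, 196.34]]
0.07 [[292.57, 196.82], [295.53, 196.2], [298.49, 195.59]]
0.073 [[292.65, 196.07], [295.62, 195.46], [298.58, 194.84]]
293 198.1246153846154
295 196.3029197080292
297 196.03245436105476
299 195.855
ref 297 196.35177865612647
ref 299 196.01026694045174
ref 303 195.15369261477045
```

```bash
python3 -m creep '[[[0.001,-0.005,0],[0,0,0],0],[[0.002,-0.01,0],[0,0,0],0],[[0.003,-0.015,0],[0,0,0],0],[[0.004,-0.02,0],[0,0,0],0],[[0.0046,-0.023,0],[0,0,0],0],[[0.0052,-0.026,0],[0,0,0],0],[[0.0058,-0.029,0],[0,0,0],0],[[0.0064,-0.032,0],[0,0,0],0],[[0.0064,-0.032,0],[0,0,0],0]]' 40
```

```text
clock: 18.65
tcp_pos: [0.4848, 0.1729, 0.0633]
eef_rot: [0.634, 0.774, -0.0, 0.0]
force: [0.2, -1.6, -2.8]
grip_width: 0.217
grasp_force: 39.2
```

```bash
python3 -m creep '[[[0.001,-0.005,0],[0,0,0],0],[[0.002,-0.01,0],[0,0,0],0],[[0.003,-0.015,0],[0,0,0],0],[[0.004,-0.02,0],[0,0,0],0],[[0.005,-0.025,0],[0,0,0],0],[[0.0056,-0.028,0],[0,0,0],0],[[0.006,-0.03,0],[0,0,0],0],[[0.006,-0.03,0],[0,0,0],0]]' 40
python3 -m creep '[[[0.0004,-0.002,0],[0,0,0],0],[[0.0008,-0.004,0],[0,0,0],0],[[0.001,-0.005,0],[0,0,0],0],[[0.0012,-0.006,0],[0,0,0],0],[[0.0012,-0.006,0],[0,0,0],0]]' 40
```

```text
clock: 19.32
tcp_pos: [0.4908, 0.143, 0.0633]
eef_rot: [0.634, 0.774, -0.0, 0.0]
force: [0.2, -0.4, -3.1]
grip_width: 0.214
grasp_force: 39.2
clock: 19.73
tcp_pos: [0.4919, 0.1373, 0.0633]
eef_rot: [0.633, 0.774, -0.0, 0.0]
force: [-0.5, -0.7, -2.6]
grip_width: 0.215
grasp_force: 39.2
```

```bash
python3 -m creep '[[[0.0002,-0.001,0],[0,0,0],0],[[0.0004,-0.002,0],[0,0,0],0],[[0.0006,-0.003,0],[0,0,0],0],[[0.0006,-0.003,0],[0,0,0],0]]' 40
python3 - <<'E'
from h import *
s=dict(imaging.read_camera("scene")); t=imaging.read_camera("top")
cv2.imwrite("pics/v7.png",np.hstack([cv2.resize(s["pixels"][160:230,230:321,::-1],(400,308),interpolation=2),cv2.resize(t["pixels"][170:240,190:281,::-1],(400,308),interpolation=2)]))
E
```

```text
clock: 20.07
tcp_pos: [0.4921, 0.1366, 0.0633]
eef_rot: [0.633, 0.774, 0.002, -0.002]
force: [-2.6, 10.3, -2.6]
grip_width: 0.217
grasp_force: 39.1
```

View pics/v7.png

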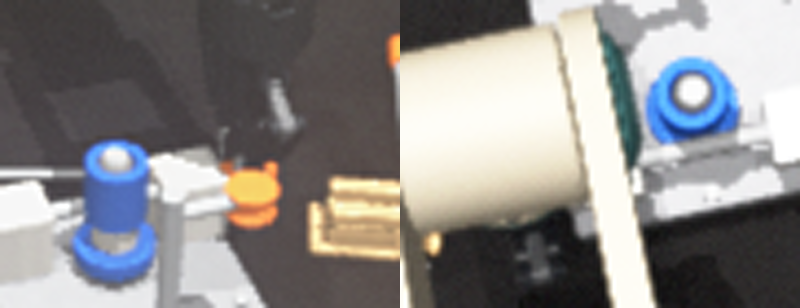

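The 10 N stop against the cheek shows the head is home. In the top half the pin runs past the hub into the far cheek, around (730,145). I'll release and retreat.

```bash
python3 -m creep '[[[-0.0002,0.001,0],[0,0,0],0],[[-0.0002,0.001,0],[0,0,0],0.3],[[-0.0002,0.001,0],[0,0,0],0.6],[[-0.0002,0.001,0],[0,0,0],0.6],[[-0.0002,0.001,0],[0,0,0],0.6],[[-0.0002,0.001,0.02],[0,0,0],0.6],[[-0.0002,0.001,0.05],[0,0,0],0.6],[[-0.0002,0.001,0.09],[0,0,0],0.6],[[-0.0002,0.001,0.13],[0,0,0],0.6],[[-0.005,0.03,0.16],[0,0,0],0.6],[[-0.01,0.06,0.17],[0,0,0],0.6],[[-0.015,0.09,0.17],[0,0,0],0.6]]' 40
python3 -m creep '[[[-0.01,0.04,0],[0,0,0],0.6],[[-0.02,0.08,0],[0,0,0],0.6],[[-0.02,0.1,0],[0,0,0],0.6],[[-0.02,0.1,0],[0,0,0],0.6],[[-0.02,0.1,0],[0,0,0],0.6]]'
python3 - <<'E'
from h import *
s=dict(imaging.read_camera("scene")); t=dict(imaging.read_camera("top"))
cv2.imwrite("pics/v8.png",np.hstack([cv2.resize(s["pixels"][160:230,230:321,::-1],(400,308),interpolation=2),cv2.resize(t["pixels"][140:240,190:320,::-1],(400,308),interpolation=2)]))
M=np.array([.496,.1184]);n=np.array([-.1968,.9804])
m=mask(t,(8,100,100),(23,255,255));m[:,:205]=0;m[:,235:]=0;m[190:230]&=255;m[:190]=0;m[230:]=0;b=blobs(m,5);print(b)
for q in b: P=onz(t,[q[1]],.075)[0,:2]; print("head along/lat mm",(P-M)@n*1e3,(P-M)@np.array([.9804,.1968])*1e3)
E
```

```text
clock: 21.17
tcp_pos: [0.4788, 0.2255, 0.2382]
eef_rot: [0.634, 0.773, 0.004, 0.002]
force: [-0.1, 0.5, -0.3]
grip_width: 0.598
grasp_force: 0.0
clock: 21.58
tcp_pos: [0.4573, 0.3251, 0.2331]
eef_rot: [0.633, 0.774, -0.0, 0.0]
force: [-0.1, -0.0, 0.6]
grip_width: 0.601
grasp_force: 0.0
[([210, 206, 17, 11, 131], [217.9, 211.3])]
head along/lat mm 21.84470831740545 0.22433048102817923
```

View pics/v8.png

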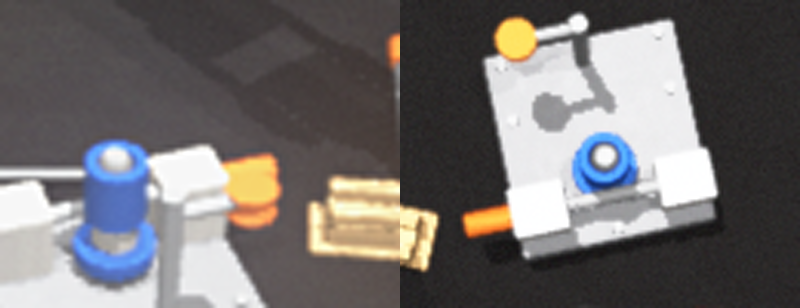

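```bash
python3 -c "
from plant import manip; print(manip.close_job())"
```

```text
the job is handed in; nothing more can be done
None
```

I seated the blue hub on the shoulder, pushed the pin in until its orange head stopped on the cheek, released both, and handed the job in at about 22 s; the hand-in returned no verdict.

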